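# Push a vial up the reader chute into its seat

### The job

One of the two amber vials lying at the low end of the code reader's two-lane chute has a red cap: gently push that one up its sloping lane with the fingertips and over the crest, so that it lies still in the dip against the black stop and cannot roll back. Keep behind it all the way up (do not flick it or let it shoot off), never pick it up, leave the blue-capped vial and everything else on the bench where they are, and come away from it all at the end.

Things in the scene. Friction and masses are not known exactly. Their poses are not given: they have to be found in the camera images.
- chute: Vial chute fixed to the bench: steel lanes, aluminium walls, black stop and white reader housing at the high end. Origin: on the bench top midway between the lanes; own frame in mm: x uphill, y across, z up. Two equal lanes, centres y = -37 and +37, 70 wide inside; 4 mm walls rise 10 above the floor. Low end x = -128 (lip 6 thick, 8 above floor); stop face x = 120; housing to x = 165, 80 high.
- landing (a point): Upper edge of the level landing, midway between the lanes, at lane floor height: chute x = -43, height 22. The lane floors are level from the low end to here, then slope up at 11 degrees to the crest. A vial let go on the slope rolls back down. Axes as the chute's.
- crest (a point): Top of the slope, midway between the lanes, at lane floor height: chute x = 75, height 45. Beyond it the floors fall at 15 degrees into the dip, to height 33 at the stop's upright face (x = 120). A vial lying on the crest has its centre at height 62. Axes as the chute's.
- seat (a point): Where the centre of a seated vial lies, lying in the dip and touching the black stop, but midway between the lanes: chute x = 103, height 55 (for a lane shift 37 along chute y). Axes as the chute's.
- red_vial: The vial with the red cap: amber glass cylinder with a white label and a red cap at one end, 34 diameter x 64 long over all, slippery, of one diameter, about 70 g. It starts lying across either lane on the level landing, its centre 17 above the floor. Origin: the cylinder's centre; y is its axis (cap at the -y end), x and z turn as it rolls.
- blue_vial: The same kind of vial with a blue cap, lying in the other lane's landing. Not to be moved. Origin: the centre of the cylinder, y its axis.
- jar: Bystander: a clear jar with a red lid, 76 dia x 95 high (mm), loose on the bench, not to be disturbed. Origin: centre of its underside.
- bottle: Bystander: an amber bottle with a yellow cap, 60 dia x 130 high (mm), loose on the bench, not to be disturbed. Origin: centre of its underside.
- beaker: Bystander: an empty glass beaker, 66 dia x 85 high (mm), loose on the bench, not to be disturbed. Origin: centre of its underside.
- stopper: Bystander: a small black rubber stopper standing on end, 26 dia x 24 high (mm), loose on the bench, not to be disturbed. Origin: centre of its underside.
- rack: Bystander: an empty aluminium tube rack with round holes in its top, 130 x 100 x 58 high (mm), loose on the bench, not to be disturbed. Origin: centre of its underside.
- spatula: Bystander: a spatula lying flat, 180 long (mm), loose on the bench, not to be disturbed. Origin: the spatula's underside, about mid-length.
There are look-alikes about, which are no part of the job. Leave any green, pink or yellow look-alike of the red_vial alone.

How it is judged:
By the outcome, as a careful person would: the job done as asked, in the order asked, and still so for the second after the job is handed in, with the robot touching nothing.
It also fails if it takes over 42 s, if anything falls off the work surface, if the arm or the gripper's body presses on something with over 40 N, if the wrist force passes 120 N, or if a joint passes its speed limit or range.

### The arm

A 7-joint arm with a two-finger parallel gripper is mounted at the origin on the work surface. World frame = base frame: x ahead of the robot, y to its left, z up, the work surface at z = 0. Lengths are in m, angles in rad, forces in N, time in s.
With the tool pointing down it reaches from about 0.425 to 0.8 m from the base axis. Payload 8.3 kg.
Tool frame: the origin (TCP) lies between the finger pads; the fingertips stand 19 mm ahead of it and the grasp point (between the pads) is the TCP; z points along the fingers, y is the line along which they close (so a half turn about z gives the same grasp; the last joint's range is limited). The gripper opens to 85 mm and grips with 20 to 120 N. Pads are 22 mm wide; open, the fingers measure 114 mm over their backs; the gripper's body (76 mm by 85 mm) begins 54 mm behind the grasp point. The pads swing forward as they close: fully open they stand 13 mm farther back than shut.
Start: joints at [-1.381, 0.383, 0.016, 1.37, -0.006, 1.388, -0.046], TCP at [0.156, 0.605, 0.25] pointing down, gripper open.
Joint ranges: [-2.95, 2.95], [-0.25, 2.06], [-1.52, 1.56], [0.18, 2.33], [-1.44, 4.58], [0.02, 2.06], [-3.01, 3.01]. Speed limits (rad/s): [2.39, 2.39, 3.01, 3.01, 3.14, 3.14, 3.14].

### API

Orientations are given as [roll, pitch, yaw] about the fixed x, y, z axes, in that order (R = Rz(yaw) Ry(pitch) Rx(roll)).
In Python, from station import sense, grab_frame, close_job gives the robot as it stands.
- The arm moves only by the tool drive_tool, never from a script. Its argument "steps" is a list that holds one entry, the list of rows, each a list of 7 numbers: the turn, a rotation vector about the world's x, y, z in rad, then the shift along the world's x, y, z in m, then the closure, from -1 (fully open) to 1 (shut). A call has 1 to 12 rows; each row is the pose to reach, as a shift and turn from the pose commanded when the call began; what a row does not reach only later rows make up. A row lasts 1/8 s, in which the tool goes at most 62.5 mm and 10.7 degrees, less where a joint would pass 70% of its speed; a pose out of reach is approached as far as the arm can. A call with a gripper value outside its range is refused whole. The fingers move at their own pace and stop on an object; "squeeze" is the grip in N (left out, the last holds). Time passes only in rows, so rows that repeat a pose let the fingers close. It gives the time, the measured TCP pose, the force, the opening and the grip force at its end, in the units of the state.
- sense(): the state, without advancing time (a new reading comes with each control period).
- grab_frame(name): name is "side" or "top"; returns a dict with "color" (384x512x3 uint8, blue, green, red), "z_map" (384x512 float32, m along the optical axis (not along the pixel's ray), 0 where there is no reading), "fx", "fy", "cx", "cy" (pixels), "R" (3x3) and "t" (3): a world point X has camera coordinates R X + t. Camera axes: x right, y down, z forward; pixel columns grow to the right and rows downward; lengths in m; the calibration is good to about 2 mm. A picture is of the moment at which its call begins.
- close_job(): hands the job in; it is judged then, once.
The state is a dict: "clock": time; "joints": joint angles; "dq": joint speeds; "joint_torque": joint torques, N m; "eef_pos": TCP position; "orientation": TCP orientation; "ft_force": force on the tool from outside, world axes, zero at the start; "torque": the same for the moment, N m; "grip_width": finger opening in m; "finger_force": force on a finger pad.
Only numpy, scipy, OpenCV 4.12 (cv2) and the standard library are available. Lean on these libraries where they do the work, as an engineer would, in place of code of your own. Each camera call takes 0.05 s, during which the arm holds its last target. There are 200 camera calls.

## Working session

There is one attempt and no reset: what is moved stays moved. The work goes in short steps, Python scripts to look and compute and a tool call to move; the robot and the scene stay as the last step left them, time stands still between calls to the robot, and variables do not carry over. Pictures are saved under pics/ and viewed, at most 10 in all, crops included, and the job is handed in when it is done.

Besides the shell and the picture viewer there is one more tool, called by a JSON object that holds its "fn" and its "kwargs", one argument or row to a line. drive_tool: Moves the arm, as the interface text tells. Its arguments: {"type":"object","properties":{"steps":{"type":"array","items":{"type":"array","items":{"type":"array","items":{"type":"number"}}}},"squeeze":{"type":"number"}},"required":["steps"]}

```bash
mkdir -p pics
cat > h.py <<'E'
import numpy as np, cv2
from station import sense, grab_frame, close_job
def world(f,u,v,z=None):
    d=f["z_map"][int(v),int(u)] if z is None else z
    c=np.array([(u-f["cx"])/f["fx"]*d,(v-f["cy"])/f["fy"]*d,d])
    return f["R"].T@(c-f["t"])
def onplane(f,u,v,h):
    o=-f["R"].T@f["t"]; r=f["R"].T@np.array([(u-f["cx"])/f["fx"],(v-f["cy"])/f["fy"],1])
    return o+r*(h-o[2])/r[2]
E
python3 - <<'E'
from h import *
import pickle
F={n:grab_frame(n) for n in("side","top")}
pickle.dump(F,open("f0.pkl","wb"))
for n in F: cv2.imwrite(f"pics/{n}0.png",cv2.resize(F[n]["color"],(800,600)))
s=sense();print(s["clock"],s["eef_pos"],s["orientation"],s["grip_width"])
for n in F: print(n,-F[n]["R"].T@F[n]["t"],F[n]["R"][2])
E
```

```text
0.1 [0.15619165 0.60474473 0.24937393] [-3.13983773e+00  2.90295527e-05  2.88884727e+00] 0.08531876096592149
side [ 0.40761247 -0.78876365  0.88975595] [ 0.16331572  0.68090422 -0.71393096]
top [0.48433575 0.00373513 1.0802082 ] [ 0.09674552 -0.0144879  -0.9952037 ]
```

View pics/top0.png

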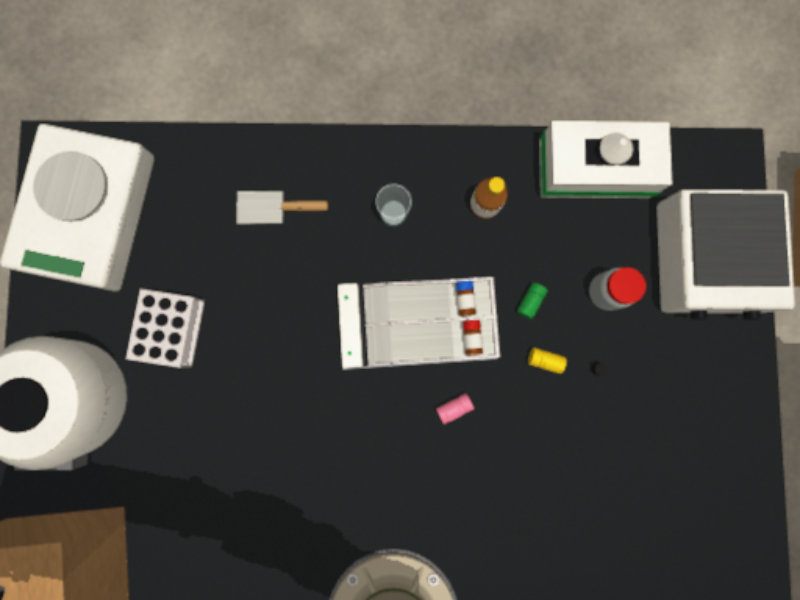

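View pics/side0.png

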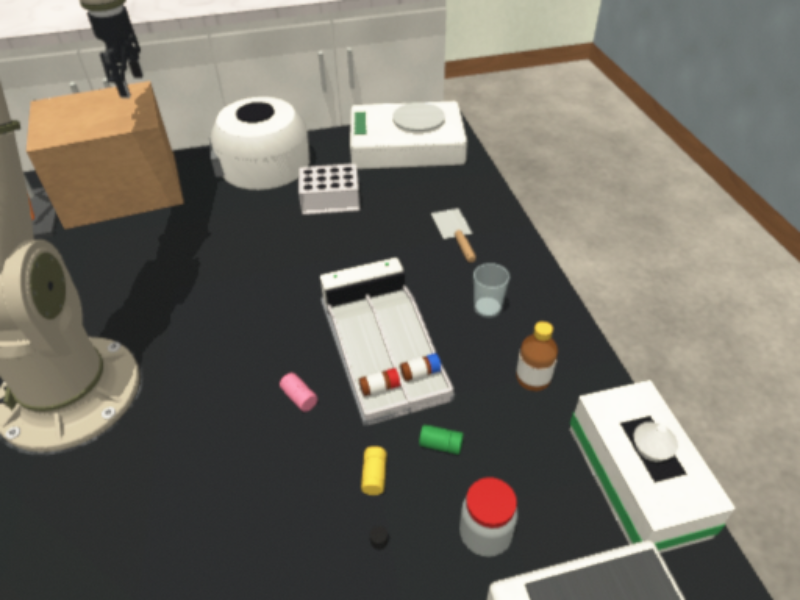

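Top view: the chute runs uphill to the left (world +y), from the housing at about (348,325) to the lip at (497,320). The red cap is in the lower lane, nearer the robot, at (472,338), and the blue at (465,298). The green, pink and yellow look-alikes lie outside the chute.

Run:
```python
from h import *
import pickle
f=pickle.load(open("f0.pkl","rb"))["top"]
c=f["color"][170:245,208:328]
cv2.imwrite("pics/crop0.png",cv2.resize(c,None,fx=6.6,fy=6.6,interpolation=cv2.INTER_CUBIC))
# height map -> world points of the chute area
v,u=np.mgrid[165:250,205:330]
d=f["z_map"][165:250,205:330]
P=np.stack([(u-f["cx"])/f["fx"]*d,(v-f["cy"])/f["fy"]*d,d],-1)-f["t"]
P=(P@f["R"]).reshape(-1,3)
h=P[(P[:,2]>.07)&(P[:,2]<.09)]
print("housing",len(h),cv2.minAreaRect((h[:,:2]*1000).astype(np.float32)))
a=P[(P[:,2]>.012)&(P[:,2]<.1)&(P[:,0]>.4)]
print("all",cv2.minAreaRect((a[:,:2]*1000).astype(np.float32)))
```

```text
housing 858 ((539.3551025390625, 77.09933471679688), (151.96417236328125, 45.10773849487305), 4.155805587768555)
all ((547.9307861328125, -45.1812744140625), (159.78366088867188, 296.52044677734375), 4.075907230377197)
```

View pics/crop0.png

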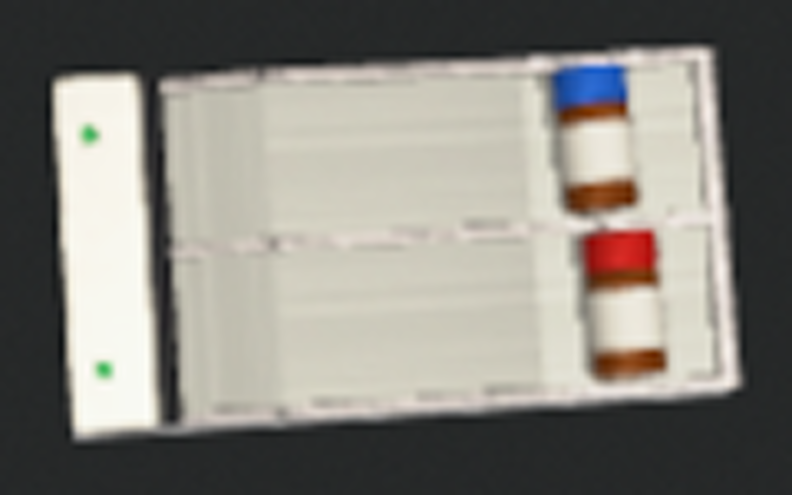

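Run:
```python
from h import *
import pickle
f=pickle.load(open("f0.pkl","rb"))["top"]
v,u=np.mgrid[0:384,0:512]; d=f["z_map"]
P=np.stack([(u-f["cx"])/f["fx"]*d,(v-f["cy"])/f["fy"]*d,d],-1)-f["t"]
P=P@f["R"]; P[d==0]=0
for (a,b) in ((0,90),(90,140),(140,200)):
  q=P[200:320,a:b].reshape(-1,3); print(a,b,"max z",q[:,2].max(), q[q[:,2]>.06].min(0) if (q[:,2]>.06).any() else "")
up=np.array([-.0709,.9975]); o=np.array([.5495,-.0645]); lat=np.array([-.9975,-.0709])
for n,(x,y) in {"red":(625,303),"blue":(595,137),"lipmid":(725,215),"stopmid":(155,250)}.items():
  w=onplane(f,208+x/6.6,170+y/6.6,.045 if n in("red","blue") else .03 if n=="lipmid" else .08)
  print(n,w,(w[:2]-o)@up,(w[:2]-o)@lat)
# side-camera / depth: points on top of the red vial
C=(P[...,:2]-o); cx=C@up; cy=C@lat
m=(abs(cy-.037)<.03)&(cx>-.12)&(cx<-.045)&(P[...,2]>.048)&(P[...,2]<.08)
print(m.sum(),cx[m].mean(),cx[m].min(),cx[m].max(),cy[m].min(),cy[m].max(),P[m][:,2].max())
for a in (-.03,0,.03,.06,.075,.09,.11):
  k=(abs(cx-a)<.004)&(abs(cy-.037)<.025); print(a,P[k][:,2].mean().round(4))
```

```text
0 90 max z 0.14857671491504476 [0.28196129 0.46133047 0.06000743]
90 140 max z 0.06500049921342688 [0.46190864 0.37271384 0.06000249]
140 200 max z 0.00837357544117505 
red [ 0.51899872 -0.14811716  0.045     ] -0.08124558138340703 0.03635348169851797
blue [ 0.59258136 -0.13538154  0.045     ] -0.07375880187019497 -0.0379481516651505
lipmid [ 0.55923085 -0.19571065  0.03      ] -0.13157253763944232 -0.0004036888160394526
stopmid [0.53940871 0.05750099 0.08      ] 0.1224114636730591 0.001416189556658526
191 -0.07835356915051746 -0.0927674048047045 -0.06329002903546513 0.0073041454691801285 0.06633318598163883 0.05948091870005858
-0.03 0.0248
0 0.0302
0.03 0.0365
0.06 0.0419
0.075 0.0443
0.09 0.0404
0.11 0.035
```

{"fn": "drive_tool", "kwargs": {
  "steps": [
    [[0, 0, -0.16, 0.038, -0.044, 0, -1], [0, 0, -0.32, 0.075, -0.087, 0, -0.5], [0, 0, -0.48, 0.113, -0.131, 0, 0], [0, 0, -0.64, 0.151, -0.174, 0, 0.5], [0, 0, -0.8, 0.189, -0.218, 0, 0.5], [0, 0, -0.96, 0.226, -0.261, 0, 0.5], [0, 0, -1.12, 0.264, -0.305, 0, 0.5], [0, 0, -1.247, 0.275, -0.36, 0, 0.5], [0, 0, -1.247, 0.285, -0.41, 0, 0.5], [0, 0, -1.247, 0.295, -0.46, 0, 0.5], [0, 0, -1.247, 0.305, -0.51, 0, 0.5], [0, 0, -1.247, 0.315, -0.56, 0, 0.5]]
  ]
}}

```text
clock: 1.6
eef_pos: [0.4711, 0.0435, 0.2501]
orientation: [-3.141, -0.0, 1.642]
ft_force: [1.1, -0.4, 0.1]
grip_width: 0.0213
finger_force: 0.0
```

{"fn": "drive_tool", "kwargs": {
  "steps": [
    [[0, 0, 0, 0.012, -0.05, 0, 0.5], [0, 0, 0, 0.023, -0.1, 0, 0.5], [0, 0, 0, 0.034, -0.15, 0, 0.5], [0, 0, 0, 0.045, -0.2, 0, 0.5], [0, 0, 0, 0.051, -0.24, 0, 0.5], [0, 0, 0, 0.051, -0.24, -0.03, 0.5], [0, 0, 0, 0.051, -0.24, -0.07, 0.5], [0, 0, 0, 0.051, -0.24, -0.11, 0.5], [0, 0, 0, 0.051, -0.24, -0.14, 0.5], [0, 0, 0, 0.051, -0.24, -0.16, 0.5], [0, 0, 0, 0.051, -0.24, -0.16, 0.5]]
  ]
}}

```text
clock: 2.98
eef_pos: [0.521, -0.1943, 0.0886]
orientation: [-3.138, -0.001, 1.642]
ft_force: [0.3, -0.3, 0.1]
grip_width: 0.0212
finger_force: 0.0
```

Run:
```python
from h import *
f=grab_frame("side")
s=sense();print(s["clock"],s["eef_pos"],s["orientation"])
p=f["R"]@np.array([.52,-.16,.06])+f["t"]; u=int(p[0]/p[2]*f["fx"]+f["cx"]);v=int(p[1]/p[2]*f["fy"]+f["cy"])
u0,v0=u-50,v-37
print(u0,v0)
cv2.imwrite("pics/c1.png",cv2.resize(f["color"][v0:v0+75,u0:u0+100],None,fx=8,fy=8,interpolation=cv2.INTER_CUBIC))
d=f["z_map"]
vv,uu=np.mgrid[v0:v0+75,u0:u0+100]; dd=d[v0:v0+75,u0:u0+100]
P=(np.stack([(uu-f["cx"])/f["fx"]*dd,(vv-f["cy"])/f["fy"]*dd,dd],-1)-f["t"])@f["R"]
up=np.array([-.0709,.9975]); o=np.array([.5495,-.0645]); lat=np.array([-.9975,-.0709])
cx=(P[...,:2]-o)@up; cy=(P[...,:2]-o)@lat
m=(cx<-.1)&(cx>-.15)&(cy>.005)&(cy<.075)&(P[...,2]>.05)&(P[...,2]<.12)
print(P[m][:,2].min(),np.percentile(P[m][:,2],3),cx[m].min(),cx[m].max(),cy[m].min(),cy[m].max())
```

```text
3.025 [ 0.52178441 -0.19476644  0.08991724] [-3.13990293e+00 -2.96170246e-04  1.64173019e+00]
193 205
0.06955614303604127 0.07312280321208728 -0.144015961547633 -0.11875491200776547 0.006901630811783733 0.0738034063395597
```

View pics/c1.png

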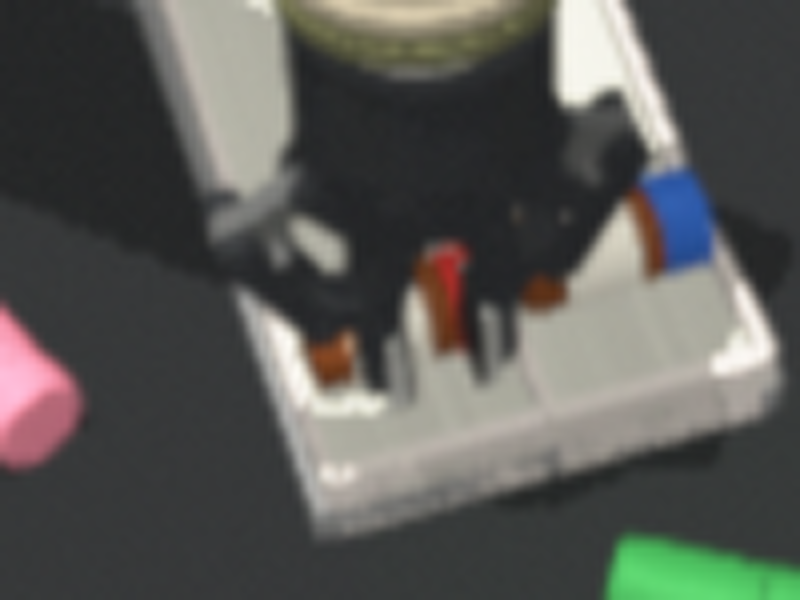

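Side crop: the tips (about (395,390) and (495,370)) hang behind the red vial, centred in its lane. The knuckles spread out above, one of them near the blue vial, so I'll check the clearance.

Run:
```python
from h import *
up=np.array([-.0709,.9975]); o=np.array([.5495,-.0645]); lat=np.array([-.9975,-.0709])
f=grab_frame("side"); d=f["z_map"]
vv,uu=np.mgrid[0:384,0:512]
P=(np.stack([(uu-f["cx"])/f["fx"]*d,(vv-f["cy"])/f["fy"]*d,d],-1)-f["t"])@f["R"]
cx=(P[...,:2]-o)@up; cy=(P[...,:2]-o)@lat
for a in range(-40,115,8):
  m=(cx<-.098)&(cx>-.165)&(cy>a/1000)&(cy<=(a+8)/1000)&(P[...,2]>.045)&(P[...,2]<.25)&(d>0)
  if m.sum()>2: print(a,m.sum(),np.sort(P[m][:,2])[:3].round(3),cx[m].min().round(3),cx[m].max().round(3))
```

```text
-32 17 [0.155 0.161 0.164] -0.143 -0.121
-24 45 [0.142 0.142 0.145] -0.144 -0.118
-16 69 [0.123 0.126 0.131] -0.144 -0.126
-8 71 [0.119 0.119 0.12 ] -0.144 -0.12
0 79 [0.112 0.113 0.115] -0.155 -0.119
8 82 [0.08  0.082 0.083] -0.163 -0.132
16 118 [0.076 0.076 0.077] -0.165 -0.122
24 82 [0.07  0.074 0.077] -0.165 -0.118
32 32 [0.145 0.145 0.148] -0.165 -0.139
40 52 [0.074 0.079 0.086] -0.165 -0.139
48 153 [0.075 0.076 0.077] -0.165 -0.133
56 166 [0.078 0.082 0.082] -0.163 -0.12
64 139 [0.114 0.117 0.118] -0.155 -0.118
72 103 [0.115 0.117 0.121] -0.143 -0.121
80 60 [0.127 0.131 0.133] -0.143 -0.126
88 48 [0.141 0.145 0.147] -0.144 -0.12
96 25 [0.156 0.16  0.161] -0.143 -0.119
```

{"fn": "drive_tool", "kwargs": {
  "steps": [
    [[0, 0, 0, 0, 0, -0.015, 0.5], [0, 0, 0, 0, 0, -0.03, 0.5], [0, 0, 0, 0, 0, -0.039, 0.5], [0, 0, 0, 0, 0, -0.039, 0.5], [0, 0, 0, -0.0004, 0.005, -0.039, 0.5], [0, 0, 0, -0.0007, 0.01, -0.039, 0.5], [0, 0, 0, -0.001, 0.014, -0.039, 0.5], [0, 0, 0, -0.0013, 0.018, -0.039, 0.5], [0, 0, 0, -0.0015, 0.021, -0.039, 0.5], [0, 0, 0, -0.0017, 0.024, -0.039, 0.5], [0, 0, 0, -0.0019, 0.027, -0.039, 0.5], [0, 0, 0, -0.0021, 0.03, -0.039, 0.5]]
  ]
}}

```text
clock: 4.58
eef_pos: [0.5202, -0.1647, 0.0513]
orientation: [-3.142, -0.0, 1.642]
ft_force: [0.6, 1.1, 0.2]
grip_width: 0.0213
finger_force: 0.0
```

```bash
cat > look.py <<'E'
from h import *
import sys
up=np.array([-.0709,.9975]); o=np.array([.5495,-.0645]); lat=np.array([-.9975,-.0709])
s=sense(); e=np.array(s["eef_pos"]); print("tcp chute",(e[:2]-o)@up,(e[:2]-o)@lat,e[2],s["ft_force"])
f=grab_frame("side"); c=.04
p=f["R"]@np.array([.515,e[1]+.02,.05])+f["t"]; u=int(p[0]/p[2]*f["fx"]+f["cx"])-50;v=int(p[1]/p[2]*f["fy"]+f["cy"])-37
cv2.imwrite(sys.argv[1],cv2.resize(f["color"][v:v+75,u:u+100],None,fx=8,fy=8,interpolation=cv2.INTER_CUBIC))
t=grab_frame("top")
hsv=cv2.cvtColor(t["color"],cv2.COLOR_BGR2HSV)
for n,(g,h) in {"side":(f,0),"top":(t,0)}.items():
  hsv=cv2.cvtColor(g["color"],cv2.COLOR_BGR2HSV); d=g["z_map"]
  vv,uu=np.mgrid[0:384,0:512]
  P=(np.stack([(uu-g["cx"])/g["fx"]*d,(vv-g["cy"])/g["fy"]*d,d],-1)-g["t"])@g["R"]
  cx=(P[...,:2]-o)@up; cy=(P[...,:2]-o)@lat
  for col,lo,hi in (("red",0,5),("blue",105,125)):
    m=(hsv[...,0]>=lo)&(hsv[...,0]<=hi)&(hsv[...,1]>190)&(hsv[...,2]>90)&(abs(cx)<.13)&(abs(cy)<.08)&(d>0)
    if m.sum()>3: print(n,col,m.sum(),"x",cx[m].min().round(4),cx[m].max().round(4),"y",cy[m].min().round(4),cy[m].max().round(4),"z",P[m][:,2].max().round(4))
E
python3 look.py pics/c2.png
```

```text
tcp chute -0.09787229001600284 0.03637195543426354 0.05129173022549008 [0.58880708 1.07395213 0.15187156]
top red 48 x -0.081 -0.054 y 0.0062 0.0208 z 0.0588
top blue 42 x -0.0835 -0.0578 y -0.0689 -0.0563 z 0.0618
```

View pics/c2.png

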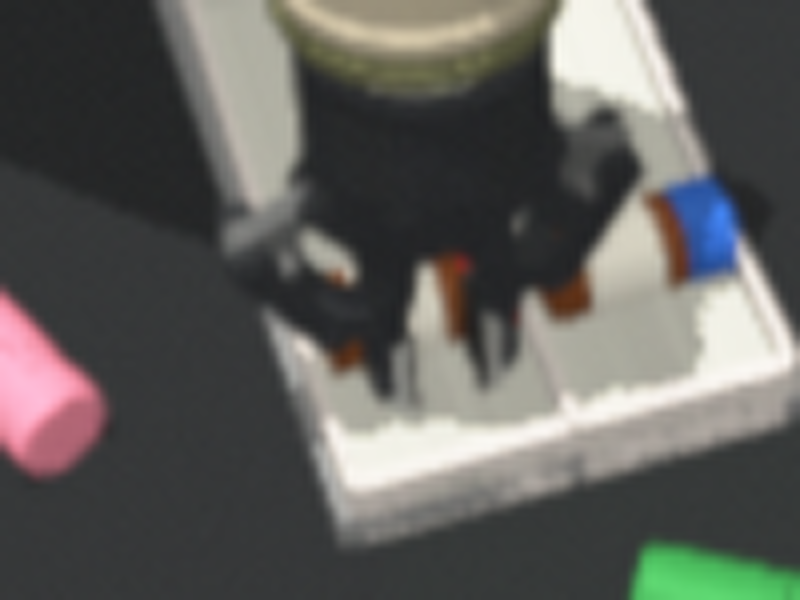

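The tips are now against the red vial; its cap is at about (465,265), moved uphill level with the fingers, and the vial is square in its lane. Continuing slowly.

{"fn": "drive_tool", "kwargs": {
  "steps": [
    [[0, 0, 0, -0.0003, 0.004, 0, 0.5], [0, 0, 0, -0.0006, 0.008, 0, 0.5], [0, 0, 0, -0.0009, 0.012, 0, 0.5], [0, 0, 0, -0.0011, 0.016, 0, 0.5], [0, 0, 0, -0.0014, 0.02, 0, 0.5], [0, 0, 0, -0.0017, 0.024, 0, 0.5], [0, 0, 0, -0.002, 0.028, 0.0002, 0.5], [0, 0, 0, -0.0023, 0.032, 0.001, 0.5], [0, 0, 0, -0.0026, 0.036, 0.0018, 0.5], [0, 0, 0, -0.0028, 0.04, 0.0026, 0.5], [0, 0, 0, -0.0031, 0.044, 0.0034, 0.5], [0, 0, 0, -0.0034, 0.048, 0.0042, 0.5]]
  ]
}}

```text
clock: 6.18
eef_pos: [0.5168, -0.1166, 0.0555]
orientation: [-3.142, -0.0, 1.642]
ft_force: [0.2, -0.6, 1.1]
grip_width: 0.0214
finger_force: 0.2
```

```bash
python3 look.py pics/c3.png
```

```text
tcp chute -0.049675693551710455 0.036358796075457125 0.05554408612907033 [ 0.18055556 -0.58315718  1.06946653]
top red 29 x -0.0243 -0.007 y 0.0061 0.0207 z 0.0638
top blue 17 x -0.0713 -0.0575 y -0.0687 -0.0578 z 0.0596
```

{"fn": "drive_tool", "kwargs": {
  "steps": [
    [[0, 0, 0, -0.0003, 0.004, 0.0008, 0.5], [0, 0, 0, -0.0006, 0.008, 0.0016, 0.5], [0, 0, 0, -0.0009, 0.012, 0.0023, 0.5], [0, 0, 0, -0.0011, 0.016, 0.0031, 0.5], [0, 0, 0, -0.0014, 0.02, 0.0039, 0.5], [0, 0, 0, -0.0017, 0.024, 0.0047, 0.5], [0, 0, 0, -0.002, 0.028, 0.0054, 0.5], [0, 0, 0, -0.0023, 0.032, 0.0062, 0.5], [0, 0, 0, -0.0026, 0.036, 0.007, 0.5], [0, 0, 0, -0.0028, 0.04, 0.0078, 0.5], [0, 0, 0, -0.0031, 0.044, 0.0085, 0.5], [0, 0, 0, -0.0034, 0.048, 0.0093, 0.5]]
  ]
}}

```text
clock: 7.78
eef_pos: [0.5133, -0.0686, 0.0648]
orientation: [-3.142, -0.0, 1.642]
ft_force: [-0.4, -0.4, -1.2]
grip_width: 0.0211
finger_force: 0.2
```

```bash
python3 look.py pics/c4.png
```

```text
tcp chute -0.0015286718003437113 0.03636534554332373 0.06481514141369281 [-0.41203255 -0.36313604 -1.234716  ]
top blue 44 x -0.0864 -0.0575 y -0.0688 -0.0561 z 0.0595
```

View pics/c4.png

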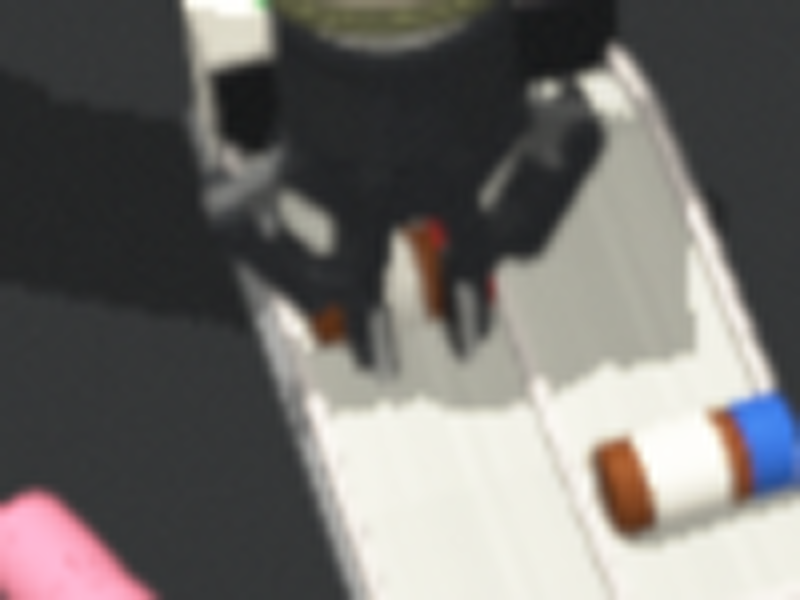

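The vial (red spots at (435,235) and (490,285)) sits against the tips, square in its lane about 27 mm past chute origin; the blue one is undisturbed.

{"fn": "drive_tool", "kwargs": {
  "steps": [
    [[0, 0, 0, -0.0003, 0.004, 0.0008, 0.5], [0, 0, 0, -0.0006, 0.008, 0.0016, 0.5], [0, 0, 0, -0.0009, 0.012, 0.0023, 0.5], [0, 0, 0, -0.0011, 0.016, 0.0031, 0.5], [0, 0, 0, -0.0014, 0.02, 0.0039, 0.5], [0, 0, 0, -0.0017, 0.024, 0.0047, 0.5], [0, 0, 0, -0.002, 0.028, 0.0054, 0.5], [0, 0, 0, -0.0022, 0.031, 0.006, 0.5], [0, 0, 0, -0.0024, 0.034, 0.0066, 0.5], [0, 0, 0, -0.0026, 0.036, 0.007, 0.5], [0, 0, 0, -0.0027, 0.038, 0.0074, 0.5], [0, 0, 0, -0.0028, 0.04, 0.0078, 0.5]]
  ]
}}

```text
clock: 9.38
eef_pos: [0.5105, -0.0288, 0.0726]
orientation: [-3.141, -0.0, 1.642]
ft_force: [-0.3, -0.8, 0.6]
grip_width: 0.0215
finger_force: 0.2
```

{"fn": "drive_tool", "kwargs": {
  "steps": [
    [[0, 0, 0, -0.0001, 0.0015, 0.0003, 0.5], [0, 0, 0, -0.0002, 0.003, 0.0006, 0.5], [0, 0, 0, -0.0003, 0.0045, 0.0009, 0.5], [0, 0, 0, -0.0004, 0.006, 0.0012, 0.5], [0, 0, 0, -0.0005, 0.0075, 0.0013, 0.5], [0, 0, 0, -0.0006, 0.009, 0.0013, 0.5], [0, 0, 0, -0.0007, 0.0105, 0.0012, 0.5], [0, 0, 0, -0.0009, 0.012, 0.001, 0.5], [0, 0, 0, -0.001, 0.014, 0.0005, 0.5], [0, 0, 0, -0.0011, 0.016, 0, 0.5], [0, 0, 0, -0.0013, 0.018, 0, 0.5], [0, 0, 0, -0.0014, 0.02, 0, 0.5]]
  ]
}}

```text
clock: 10.88
eef_pos: [0.5092, -0.0087, 0.0726]
orientation: [-3.142, -0.0, 1.642]
ft_force: [0.9, -0.4, -0.1]
grip_width: 0.0214
finger_force: 0.0
```

```bash
python3 look.py pics/c5.png
```

```text
tcp chute 0.0585135311187753 0.036289768451752705 0.07257206607087528 [ 0.8992759  -0.41736635 -0.12547596]
top blue 44 x -0.0865 -0.0573 y -0.069 -0.0563 z 0.0589
```

View pics/c5.png

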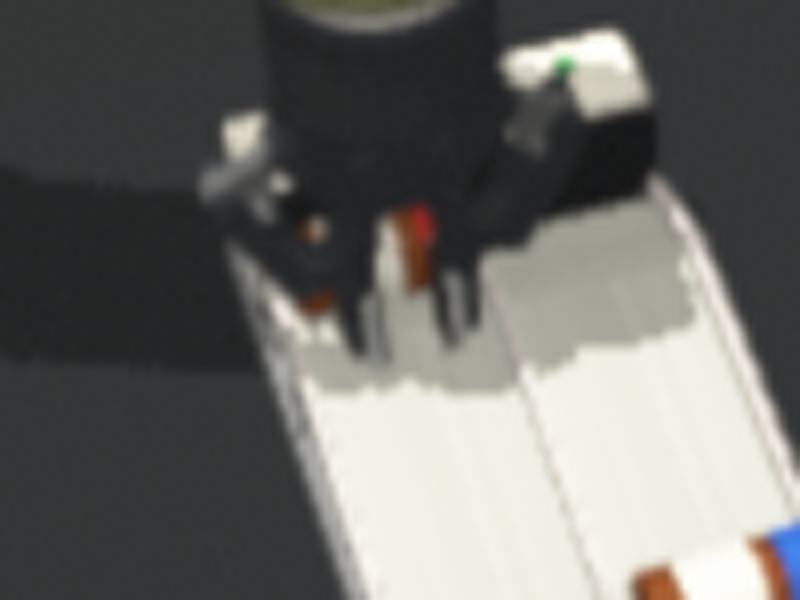

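The vial's body shows just ahead of the tips, past the crest (visible end at (410,280)). I'll follow gently a few mm more, then back off and lift away.

{"fn": "drive_tool", "kwargs": {
  "steps": [
    [[0, 0, 0, -0.0002, 0.003, 0, 0.5], [0, 0, 0, -0.0004, 0.006, 0, 0.5], [0, 0, 0, -0.0006, 0.009, 0, 0.5], [0, 0, 0, -0.0007, 0.011, 0, 0.5], [0, 0, 0, -0.0007, 0.011, 0, 0.5], [0, 0, 0, -0.0007, 0.011, 0, 0.5], [0, 0, 0, -0.0004, 0.006, 0, 0.5], [0, 0, 0, 0.0003, -0.004, 0.002, 0.5], [0, 0, 0, 0.001, -0.014, 0.01, 0.5], [0, 0, 0, 0.001, -0.014, 0.03, 0.5], [0, 0, 0, 0.001, -0.014, 0.06, 0.5], [0, 0, 0, 0.001, -0.014, 0.1, 0.5]]
  ]
}}

```text
clock: 12.48
eef_pos: [0.5096, -0.024, 0.1735]
orientation: [-3.14, 0.0, 1.641]
ft_force: [0.3, -0.1, 0.1]
grip_width: 0.0211
finger_force: 0.0
```

{"fn": "drive_tool", "kwargs": {
  "steps": [
    [[0, 0, 0, 0, 0, 0.05, 0.5], [0, 0, 0, 0, -0.04, 0.09, 0.5], [0, 0, 0, -0.01, -0.08, 0.1, 0.5], [0, 0, 0, -0.02, -0.12, 0.1, 0.5], [0, 0, 0, -0.03, -0.16, 0.1, 0.5], [0, 0, 0, -0.03, -0.2, 0.1, 0.5], [0, 0, 0, -0.03, -0.22, 0.1, 0.5], [0, 0, 0, -0.03, -0.22, 0.1, 0.5], [0, 0, 0, -0.03, -0.22, 0.1, 0.5]]
  ]
}}

```text
clock: 13.6
eef_pos: [0.4802, -0.2424, 0.2727]
orientation: [-3.142, -0.0, 1.642]
ft_force: [0.7, 0.2, 0.5]
grip_width: 0.0215
finger_force: 0.0
```

```bash
sed -i 's/e\[1\]+.02,.05/.0,.05/' look.py; python3 look.py pics/c6.png
```

```text
tcp chute -0.17254446007497312 0.08178751158563301 0.27271774473739296 [0.66651852 0.19757918 0.47777546]
top red 62 x 0.0877 0.1172 y 0.0052 0.0202 z 0.0782
top blue 43 x -0.0865 -0.0575 y -0.0689 -0.0565 z 0.0583
```

View pics/c6.png

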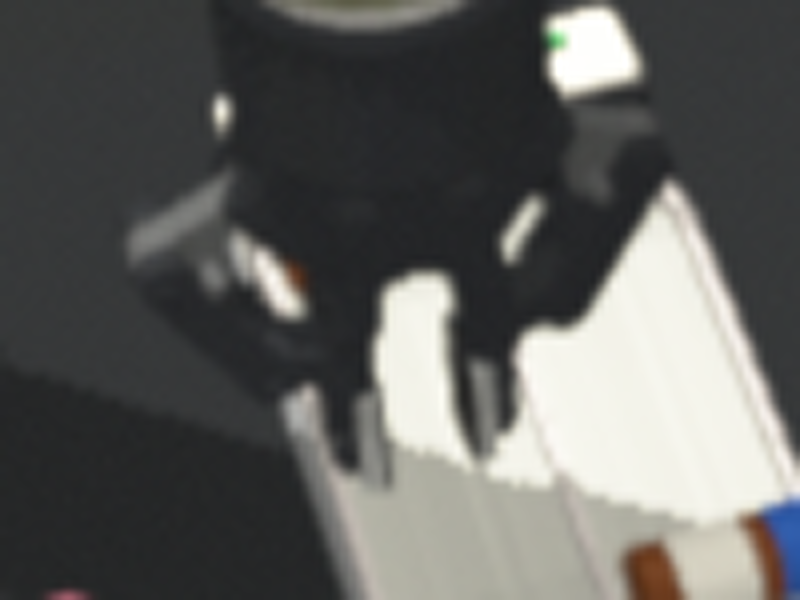

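The gripper, now raised, hides the vial in the side view. The top camera puts the red cap at chute x 88–117 (centre 102.5), which is the seat. One last top view before handing in.

Run:
```python
from h import *
f=grab_frame("top")
cv2.imwrite("pics/t7.png",cv2.resize(f["color"][165:255,200:340],None,fx=5,fy=5,interpolation=cv2.INTER_CUBIC))
```

```text
(no output)
```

View pics/t7.png

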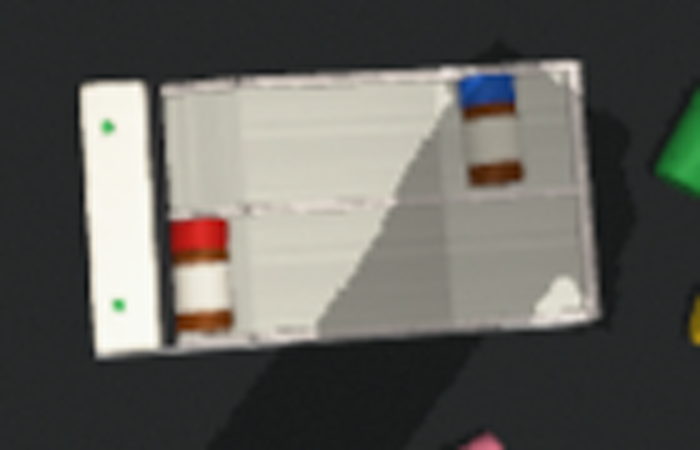

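The red-capped vial lies in the dip against the stop at (200,275), and the blue one is unmoved at (490,130).

```bash
python3 -c "
from station import close_job
print(close_job())"
```

```text
the job is handed in; nothing more can be done
None
```

The red-capped vial lies in the dip against the black stop, the blue-capped vial hasn't moved, the arm is clear, and the job was handed in at about 14 s of the 42 s allowed.

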